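# Filter change at the desoldering station

### The arm

A 6-joint arm with a two-finger parallel gripper is mounted at the origin on the work surface. World frame = base frame: x ahead of the robot, y to its left, z up, the work surface at z = 0. Lengths are in m, angles in rad, forces in N, time in s.
With the tool pointing down it reaches from about 0.35 to 0.975 m from the base axis. Payload 4.9 kg.
Tool frame: the origin (TCP) lies at the very end of the fingers, on their centre line; the grasp point (between the pads) lies 19 mm behind it; z points along the fingers, x is the direction in which the jaws open and shut, and the axes are right-handed (so a half turn about z gives the same grasp; the last joint's range is limited). The gripper opens to 85 mm and grips with 20 to 120 N. Pads are 22 mm wide; open, the fingers measure 114 mm over their backs; the gripper's body (76 mm by 85 mm) begins 54 mm behind the grasp point. The pads swing forward as they close: fully open they stand 13 mm farther back than shut.
Start: joints at [1.173, 0.053, 1.613, -0, 1.476, -0.119], TCP at [0.172, 0.601, 0.231] pointing down, gripper open.
Joint ranges: [-3.01, 3.01], [-1.01, 2.22], [0.06, 2.58], [-1.02, 4.17], [0.09, 2.62], [-3.14, 3.14]. Speed limits (rad/s): [2.57, 2.57, 3.14, 3.14, 3.14, 3.14].

### API

Orientations are given as a unit quaternion [w, x, y, z].
In Python, from plant import manip, imaging gives the robot as it stands.
- The arm moves only by the shell command python3 -m pendant 'ROWS'. ROWS is JSON, a list that holds one entry, the list of rows, each a list of 7 numbers: the turn, a rotation vector about the world's x, y, z in units of pi rad (1.0 is pi rad), then the shift along the world's x, y, z in units of 250 mm (1.0 is 250 mm), then the opening, from 0 (shut) to 1 (fully open). In form: [[[ax, ay, az, tx, ty, tz, claw], ...]]. A call has 1 to 20 rows; each row shifts and turns the commanded pose from where the row before left it; what a row does not reach is not made up. A row lasts 1/8 s, in which the tool goes at most 62.5 mm and 10.7 degrees, less where a joint would pass 70% of its speed; a pose out of reach is approached as far as the arm can. A call with a number of a shift or a turn outside -1 to 1 is refused whole. A call with a gripper value outside its range is refused whole. The fingers move at their own pace and stop on an object; the grip force is fixed at half the most. Time passes only in rows, so rows that do not move let the fingers close. It gives the time, the measured TCP pose, the force and the opening at its end, in the units of the state.
- manip.state(): the state, without advancing time (a new reading comes with each control period).
- imaging.grab_frame(name): name is "scene" or "top"; returns a dict with "frame" (420x560x3 uint8, blue, green, red), "mtx" (3x3 intrinsics, pixels), "k1" (the pictures are not rectified: a ray, as slopes to the right and down, at radius r is drawn at 1 + k1 r^2 times it, then the intrinsics apply), "world_to_cam" (4x4, takes a point from world to camera coordinates). Camera axes: x right, y down, z forward; pixel columns grow to the right and rows downward; lengths in m; the calibration is good to about 2 mm. A picture is of the moment at which its call begins. There is no depth.
- manip.job_done(): hands the job in, once; it reports no verdict.
The state is a dict: "time": time; "joint_pos": joint angles; "joint_vel": joint speeds; "joint_efforts": joint torques, N m; "tool_pos": TCP position; "tool_rot": TCP orientation; "contact_force": force on the tool from outside, world axes, zero at the start; "ft_torque": the same for the moment, N m; "gripper_width": opening from 0.0 (shut) to 1.0 (fully open).
Only numpy, scipy, OpenCV 4.12 (cv2) and the standard library are available. Lean on these libraries where they do the work, as an engineer would, in place of code of your own. Each camera call takes 0.05 s, during which the arm holds its last target. There are 200 camera calls.

### The job

The desoldering station is due for a filter change: unscrew the cap from its filter neck, keeping hold of it as it comes free, and stand it open side down in the shallow steel parts tray. Then lift the used cartridge out of the neck and stand it, and every other used cartridge on the bench, upright in the divided crate, one to an empty cell. Leave the paste jar in the crate and everything else on the bench where they are.

Things in the scene. Friction and masses are not known exactly. Their poses are not given: they have to be found in the camera images.
- station: Desoldering station, fixed to the bench, on the robot's left or right: grey box 70 mm high with a round collar (62 mm across, flat top 82 mm above the bench) that carries the open filter neck. Origin on the bench straight under the neck's axis; z up; the box reaches 48 mm to its -x, 152 mm to its +x and 65 mm to either side.
- neck (a point): Centre of the filter neck's open rim, 114 mm above the bench, on its axis. Neck: 32 mm tall, bore 29 mm, outside 43 mm over the thread. Ordinary right-hand thread, 9 mm a turn, loose: turned counter-clockwise seen from above the cap rises 9 mm a turn and comes free after 1 3/4 turns, rim about 16 mm above the collar; sooner it cannot be pulled off. Let go there it sits loose and may lean.
- cap: Black twelve-sided cap screwed over the neck: an upside-down cup 53 mm across flats, 55 mm over corners, 72 mm tall, 0.09 kg. Origin at the centre of its open lower rim, z up through its closed top. At the start the rim lies on the collar, the top 154 mm above the bench. The cartridge inside reaches 64 mm above the collar: lift the cap straight up past that before moving it sideways.
- tray: Shallow square steel parts tray, 110 x 110 mm outside, 14 mm high with 4 mm walls and a floor 4 mm thick, fixed to the bench. Origin under its centre.
- crate: Grey divided crate fixed to the bench: 106 mm (its x) by 156 mm (its y), 34 mm high, floor 4 mm thick, 2 x 3 square cells 44 mm wide inside, 50 mm apart between centres, walls 6 mm. Origin under its centre. It may stand to the robot's left or right.
- cart0: The used filter cartridge inside the neck under the cap: an upright pale plastic cylinder with a steel foot, 24 mm across, 64 mm tall, 0.06 kg. Origin at the centre of its foot, z up. It stands loose in the bore with its foot at collar height (82 mm above the bench), so its top 32 mm stand out of the neck once the cap is off.
- cart1: Another used filter cartridge like cart0 (24 mm across, 64 mm tall, origin at its foot, z up), standing upright on the bench. None if absent in this run; two to four of cart1 to cart4 are there.
- cart2: Another used filter cartridge like cart0 (24 mm across, 64 mm tall, origin at its foot, z up), standing upright on the bench. None if absent in this run; two to four of cart1 to cart4 are there.
- cart3: Another used filter cartridge like cart0 (24 mm across, 64 mm tall, origin at its foot, z up), standing upright on the bench. None if absent in this run; two to four of cart1 to cart4 are there.
- cart4: Another used filter cartridge like cart0 (24 mm across, 64 mm tall, origin at its foot, z up), standing upright on the bench. None if absent in this run; two to four of cart1 to cart4 are there.
- cell0 (a point): Centre of the floor of cell 0 of the crate, 4 mm above the bench (cells 0, 1, 2 along the crate's y on its -x side; 3, 4, 5 on its +x side).
- cell1 (a point): Centre of the floor of cell 1 of the crate, 4 mm above the bench (cells 0, 1, 2 along the crate's y on its -x side; 3, 4, 5 on its +x side).
- cell2 (a point): Centre of the floor of cell 2 of the crate, 4 mm above the bench (cells 0, 1, 2 along the crate's y on its -x side; 3, 4, 5 on its +x side).
- cell3 (a point): Centre of the floor of cell 3 of the crate, 4 mm above the bench (cells 0, 1, 2 along the crate's y on its -x side; 3, 4, 5 on its +x side).
- cell4 (a point): Centre of the floor of cell 4 of the crate, 4 mm above the bench (cells 0, 1, 2 along the crate's y on its -x side; 3, 4, 5 on its +x side).
- cell5 (a point): Centre of the floor of cell 5 of the crate, 4 mm above the bench (cells 0, 1, 2 along the crate's y on its -x side; 3, 4, 5 on its +x side).
- jar0: Small amber paste jar with a metal lid, 37 mm across, 36 mm tall, standing in cell 1 of the crate, which it fills; it stays there. Origin at the centre of its foot. None if absent; just one of the three jars is there.
- jar1: Small amber paste jar with a metal lid, 37 mm across, 36 mm tall, standing in cell 3 of the crate, which it fills; it stays there. Origin at the centre of its foot. None if absent; just one of the three jars is there.
- jar2: Small amber paste jar with a metal lid, 37 mm across, 36 mm tall, standing in cell 5 of the crate, which it fills; it stays there. Origin at the centre of its foot. None if absent; just one of the three jars is there.
- spool: Bystander: spool of solder, 44 mm across, 36 mm tall, standing on the bench among the cartridges. Origin at the centre of its foot.
- tin: Bystander: low brass tin, 44 mm across, 18 mm tall. Origin at the centre of its foot.
- driver: Bystander: screwdriver lying on the bench, 170 mm long, handle to its -x.
- board: Bystander: green circuit board 90 x 65 x 8 mm lying flat. Origin under its centre.
- flux: Bystander: clear plastic bottle, 36 mm across, 85 mm tall. Origin at the centre of its foot.

How it is judged:
By the outcome, as a careful person would: the job done as asked, in the order asked, and still so for the second after the job is handed in, with the robot touching nothing.
Of cart1, cart2, cart3, cart4 only 2 to 4 are there at a start; the rules pass over those that are not, and their reading is None.
Of jar0, jar1, jar2 only 1 to 1 are there at a start; the rules pass over those that are not, and their reading is None.
At some moment in a run one of cart1, cart2, cart3, cart4 may be knocked a few centimetres aside while the robot is not near it.
It also fails if it takes over 210 s, if anything falls off the work surface, if the arm or the gripper's body presses on something with over 40 N, if the wrist force passes 120 N, or if a joint passes its speed limit or range.

## Working session

There is one attempt and no reset: what is moved stays moved. The work goes in short steps, Python scripts to look and compute and a shell command to move; the robot and the scene stay as the last step left them, time stands still between calls to the robot, and variables do not carry over. Pictures are saved under pics/ and viewed, about 12 in all and at most 16, crops included, and the job is handed in when it is done.

```bash
mkdir -p pics; ls; cat > h.py <<'E'
import numpy as np, cv2
from plant import manip, imaging
def grab(n): return imaging.grab_frame(n)
def px(f,P):
    P=np.atleast_2d(np.array(P,float)); T=np.array(f["world_to_cam"]); c=P@T[:3,:3].T+T[:3,3]
    s=c[:,:2]/c[:,2:]; s=s*(1+f["k1"]*(s**2).sum(1,keepdims=True)); K=np.array(f["mtx"])
    return s@K[:2,:2].T+K[:2,2]
def ray(f,uv):
    K=np.array(f["mtx"]); d=np.linalg.solve(K,np.array([uv[0],uv[1],1.]))[:2]; s=d.copy()
    for _ in range(30): s=d/(1+f["k1"]*(s@s))
    T=np.array(f["world_to_cam"]); R=T[:3,:3]
    return -R.T@T[:3,3], R.T@np.array([s[0],s[1],1.])
def onz(f,uv,z):
    o,d=ray(f,uv); return o+d*(z-o[2])/d[2]
E
python3 - <<'E'
from h import *
for n in("scene","top"):
    f=grab(n); cv2.imwrite(f"pics/{n}0.png",f["frame"]); o,d=ray(f,(280,210)); print(n,o.round(3),d.round(3),f["k1"],np.array(f["mtx"]).round(1).tolist())
print(manip.state())
E
```

```text
pics
scene [ 1.002 -0.615  0.826] [-0.413  0.603 -0.683] 0.05462632987992914 [[545.1, 0.0, 276.5], [0.0, 545.1, 210.0], [0.0, 0.0, 1.0]]
top [0.395 0.026 1.003] [ 0.191 -0.016 -0.982] 0.005578355203252429 [[387.6, 0.0, 275.7], [0.0, 387.6, 207.3], [0.0, 0.0, 1.0]]
{'time': 0.1, 'joint_pos': array([ 1.17295953e+00,  5.32873001e-02,  1.61417316e+00,  2.39823679e-05,
        1.47600318e+00, -1.18992239e-01]), 'joint_vel': array([ 0.00038429, -0.00245964, -0.00336054,  0.00036309,  0.00180707,
        0.00087104]), 'joint_efforts': array([-9.84335088e-05, -3.94903028e+01, -3.71363497e+01, -1.49230427e-04,
        3.85073581e-03,  1.21732231e-05]), 'tool_pos': array([0.17179399, 0.60033237, 0.23017832]), 'tool_rot': array([ 4.60168719e-04,  7.98513028e-01,  6.01976801e-01, -8.14575010e-04]), 'contact_force': array([-0.3289801 , -1.1907922 , -0.64684201]), 'ft_torque': array([ 0.04432527,  0.04729035, -0.01653234]), 'gripper_width': 0.9995728977528399}
```

View pics/top0.png

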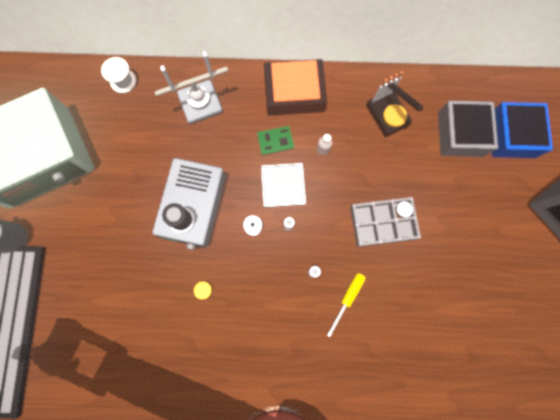

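View pics/scene0.png

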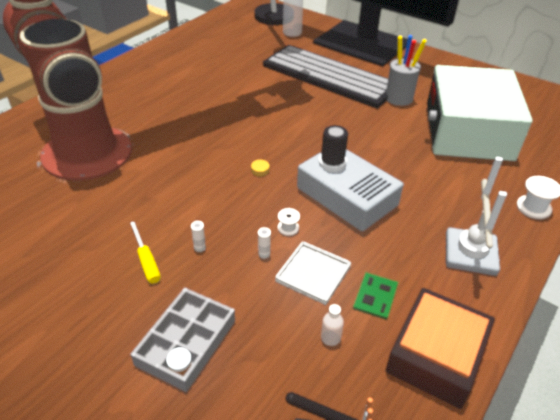

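The top view shows the cap at about (177,216), the tray at (283,185), the crate at (386,221) with the jar at (404,209), cartridges at (289,224) and (315,272), and the spool at (252,226). The scene view agrees: two cartridges at (197,236) and (264,242). Next I measure with contours.

```bash
python3 - <<'E'
from h import *
f=grab("top"); s=grab("scene"); A=f["frame"]; B=s["frame"]
hsv=cv2.cvtColor(A,cv2.COLOR_BGR2HSV); g=cv2.cvtColor(A,cv2.COLOR_BGR2GRAY)
m=((hsv[...,1]<70)&(hsv[...,2]>90)).astype(np.uint8)
def blobs(m,x0,x1,y0,y1,amin):
    k=np.zeros_like(m);k[y0:y1,x0:x1]=m[y0:y1,x0:x1]
    return [c for c in cv2.findContours(k,cv2.RETR_EXTERNAL,cv2.CHAIN_APPROX_NONE)[0] if cv2.contourArea(c)>amin]
for c in blobs(m,230,430,150,290,40):
    r=cv2.minAreaRect(c); print("top",np.round(r[0],1),np.round(r[1],1),round(r[2],1),cv2.contourArea(c), [onz(f,r[0],z).round(3)[:2].tolist() for z in(.014,.034,.064)])
    if cv2.contourArea(c)>800:
        z=.014 if r[0][0]<330 else .034
        P=np.array([onz(f,p,z)[:2] for p in c[:,0]],np.float32)*1000
        q=cv2.minAreaRect(P); print("  metric rect",np.round(q[0],1),np.round(q[1],1),round(q[2],1))
# black cap in both
k=(g<60).astype(np.uint8)
for c in blobs(k,155,200,195,240,30): 
    (u,v),r=cv2.minEnclosingCircle(c);print("cap dark",u,v,r,onz(f,(u,v),.154).round(3))
gb=cv2.cvtColor(B,cv2.COLOR_BGR2GRAY)
L=cv2.resize(A[140:300,150:430],None,fx=2.8,fy=2.8,interpolation=cv2.INTER_CUBIC)
R=cv2.resize(B[110:270,170:410],None,fx=2.5,fy=2.5,interpolation=cv2.INTER_CUBIC)
cv2.imwrite("pics/c1.png",L)
E
```

```text
top [314.2 271.8] [11.3 12. ] 45.0 106.5 [[0.431, -0.08], [0.43, -0.078], [0.429, -0.075]]
top [288.5 223.5] [13. 11.] 90.0 108.0 [[0.552, -0.013], [0.549, -0.012], [0.544, -0.011]]
top [252.5 225. ] [20. 19.] 90.0 303.5 [[0.546, 0.08], [0.543, 0.079], [0.538, 0.077]]
top [385.4 221.1] [42.9 65.2] 82.7 2606.5 [[0.565, -0.264], [0.562, -0.258], [0.557, -0.249]]
  metric rect [ 562.1 -256.9] [109.3 162.4] 8.8
top [283.  184.4] [42.7 43.6] 86.2 1753.5 [[0.656, 0.004], [0.651, 0.004], [0.643, 0.005]]
  metric rect [656.5   3.9] [115.9 114.8] 5.6
```

View pics/c1.png

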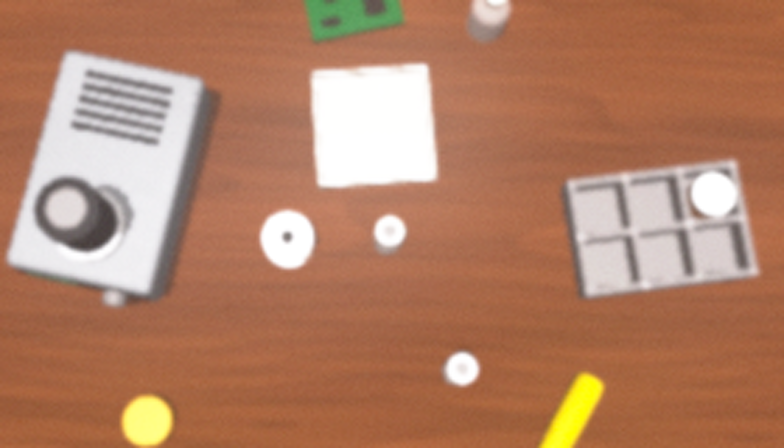

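The crop shows the cap top at about crop (66,208), with the white collar behind it. The jar is in the far-right cell (712,194) and the other five cells are empty. There are two bench cartridges, at crop (390,232) and (461,368). Next I fix the cap axis across both views, and the cartridges from the scene view.

```bash
python3 - <<'E'
from h import *
from scipy.optimize import least_squares
f=grab("top"); s=grab("scene"); A=f["frame"]; B=s["frame"]
g=cv2.cvtColor(A,cv2.COLOR_BGR2GRAY); b=cv2.cvtColor(B,cv2.COLOR_BGR2GRAY)
print("initial cap top guess",onz(f,(173.8,214.3),.154).round(3), "collar", onz(f,(181.4,220),.082).round(3))
# scene: cap dark silhouette rows -> midline
k=np.zeros_like(b); k[115:175,310:360]=(b[115:175,310:360]<75)
n,l,st,ce=cv2.connectedComponentsWithStats(k); i=1+st[1:,4].argmax(); print("scene cap bbox",st[i])
mids=[]
for v in range(st[i][1]+8,st[i][1]+st[i][3]-6,4):
    xs=np.where(l[v]==i)[0]; mids.append((xs.mean(),v)); print(v,xs.min(),xs.max(),end=' | ')
print()
P=[]
o1,d1=ray(f,(173.8,214.3)); 
# plane containing vertical axis seen in scene + point at z=.154 from top
o,d=ray(s,mids[len(mids)//2]); n_=np.cross(d,[0,0,1]); n_/=np.linalg.norm(n_)
X=onz(f,(173.8,214.3),.154); print("dist of top-view axis from scene midplane (mm)",((X-o)@n_*1000).round(1), n_.round(2))
# collar bright
hsv=cv2.cvtColor(B,cv2.COLOR_BGR2HSV); m=((hsv[...,1]<80)&(hsv[...,2]>90)).astype(np.uint8)
for (u0,u1,v0,v1) in [(180,215,215,260),(250,277,220,265)]:
    kk=np.zeros_like(m);kk[v0:v1,u0:u1]=m[v0:v1,u0:u1]; xs=np.where(kk); print("cart mask bbox",xs[1].min(),xs[1].max(),xs[0].min(),xs[0].max())
for p in [(.429,-.075),(.544,-.011)]:
    print("pred top/foot",px(s,[[*p,.064],[*p,.0]]).round(1).tolist())
C=[((66,30),0)]
import numpy as np
L=cv2.resize(B[100:240,270:430],None,fx=4,fy=4,interpolation=cv2.INTER_CUBIC)
T=cv2.resize(A[150:255,145:235],None,fx=5,fy=5,interpolation=cv2.INTER_CUBIC)[:525]
T=cv2.copyMakeBorder(T,0,35,0,0,cv2.BORDER_CONSTANT); L=cv2.resize(L,None,fx=.54,fy=.54); L=cv2.copyMakeBorder(L,0,560-L.shape[0],0,0,cv2.BORDER_CONSTANT)
cv2.imwrite("pics/c2.png",np.hstack([T,L])[:,:800])
E
```

```text
initial cap top guess [0.544 0.248 0.154] collar [0.543 0.247 0.082]
scene cap bbox [322 128  26  37 652]
136 323 347 | 140 323 346 | 144 322 346 | 148 322 345 | 152 322 344 | 156 323 343 | 
dist of top-view axis from scene midplane (mm) -3.9 [ 0.89  0.47 -0.  ]
cart mask bbox 191 205 220 251
cart mask bbox 257 270 227 258
pred top/foot [[195.4, 223.5], [198.1, 245.7]]
pred top/foot [[261.1, 229.7], [261.3, 251.7]]
```

View pics/c2.png

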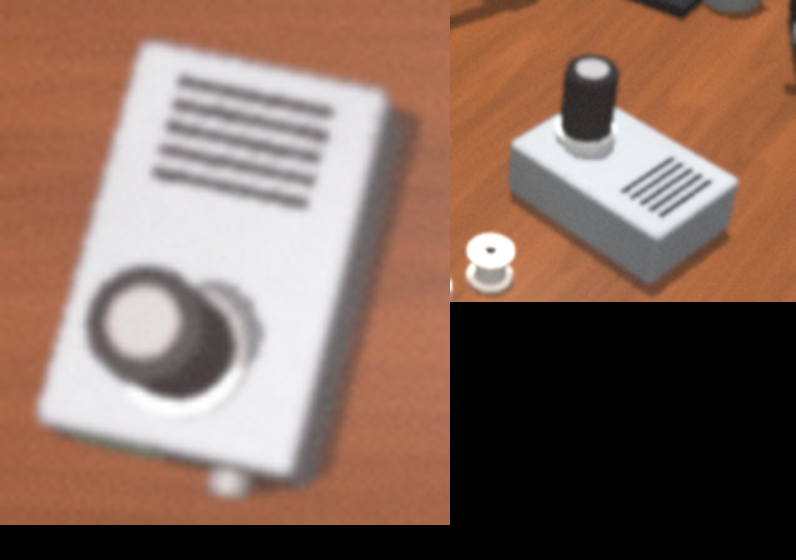

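The cap top is at crop (143,322), which puts the axis near (0.545, 0.249). The two views disagree by about 4 mm, within calibration error, so I use the middle. I now move above the cap, with the jaws turned to the end of the wrist range for a long counter-clockwise stroke.

```bash
python3 -m pendant '[[[0,0,-0.0585,0.148,-0.141,0,1],[0,0,-0.0585,0.148,-0.141,0,1],[0,0,-0.0585,0.148,-0.141,0,1],[0,0,-0.0585,0.148,-0.141,0,1],[0,0,-0.0585,0.148,-0.141,0,1],[0,0,-0.0585,0.148,-0.141,0,1],[0,0,-0.0585,0.148,-0.141,0,1],[0,0,-0.0585,0.148,-0.141,0,1],[0,0,-0.0585,0.148,-0.141,0,1],[0,0,-0.0585,0.148,-0.141,0,1],[0,0,-0.0585,0,0,0,1],[0,0,-0.0585,0,0,0,1],[0,0,-0.0585,0,0,0,1],[0,0,-0.0585,0,0,0,1],[0,0,-0.0585,0,0,0,1],[0,0,-0.0585,0,0,0,1],[0,0,-0.0585,0,0,0,1],[0,0,-0.0585,0,0,0,1],[0,0,-0.0585,0,0,0,1],[0,0,-0.0585,0,0,0,1]]]'; cat >> h.py <<'E'
def st():
    s=manip.state(); w,x,y,z=s["tool_rot"]; yaw=np.degrees(np.arctan2(2*(x*y+w*z),1-2*(y*y+z*z))); tilt=np.degrees(np.arccos(min(1,-(1-2*(x*x+y*y)))))
    print("t",round(s["time"],2),"pos",s["tool_pos"].round(4),"yaw",round(yaw,1),"tilt",round(tilt,2),"j",s["joint_pos"].round(3),"F",s["contact_force"].round(1),"M",s["ft_torque"].round(2),"w",round(s["gripper_width"],3))
E
python3 - <<'E'
from h import *
st()
f=grab("top"); s=grab("scene")
p=manip.state()["tool_pos"]; print(px(f,[p])-[130,130],px(s,[p])-[240,40])
L=cv2.resize(f["frame"][130:270,100:240],None,fx=3.5,fy=3.5,interpolation=cv2.INTER_CUBIC)
R=cv2.resize(s["frame"][50:190,270:350+60],None,fx=3.5,fy=3.5,interpolation=cv2.INTER_CUBIC)[:490,:300]
R=cv2.resize(s["frame"][50:190,290:376],None,fx=3.5,fy=3.5,interpolation=cv2.INTER_CUBIC)
cv2.imwrite("pics/c3.png",np.hstack([L,R])[:,:800])
E
```

```text
time: 2.8
tool_pos: [0.5419, 0.2483, 0.2312]
tool_rot: [-0.0, -0.367, 0.93, -0.0]
contact_force: [1.3, 0.6, 0.3]
gripper_width: 1.001
t 2.8 pos [0.5419 0.2483 0.2312] yaw -136.9 tilt 0.01 j [ 0.305 -0.015  1.682 -0.     1.475  2.695] F [1.3 0.6 0.3] M [-0.02 -0.03  0.01] w 1.001
[[33.94249637 78.23842572]] [[96.36089936 59.16004988]]
```

View pics/c3.png

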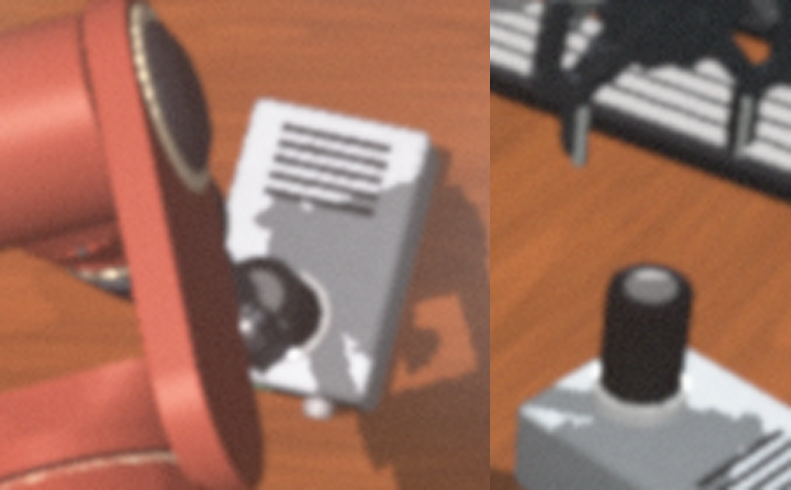

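The scene view puts the fingertip midpoint at px (338,94), about 1.9 px right of its prediction. That is the same offset as the cap and cartridges showed, so the top view agrees with the robot and I trust it: cap axis (0.544, 0.248). Descend and grip.

```bash
python3 -m pendant '[[[0,0,-0.039,0.008,0,-0.1,1],[0,0,-0.039,0,0,-0.1,1],[0,0,0,0,0,-0.1,1],[0,0,0,0,0,-0.1,1],[0,0,0,0,0,-0.092,1],[0,0,0,0,0,0,1],[0,0,0,0,0,0,0],[0,0,0,0,0,0,0],[0,0,0,0,0,0,0],[0,0,0,0,0,0,0],[0,0,0,0,0,0,0],[0,0,0,0,0,0,0],[0,0,0,0,0,0,0],[0,0,0,0,0,0,0]]]'; python3 -c "
from h import *
st()"
```

```text
time: 4.65
tool_pos: [0.546, 0.2491, 0.1108]
tool_rot: [0.003, -0.254, 0.967, 0.0]
contact_force: [3.6, 1.7, 5.9]
gripper_width: 0.622
t 4.65 pos [0.546  0.2491 0.1108] yaw -150.6 tilt 0.32 j [0.304 0.094 1.778 0.    1.264 2.932] F [3.6 1.7 5.9] M [ 0.37 -0.6  -0.  ] w 0.622
```

The grip is on the flats (width 0.622, or 53 mm). Start unscrewing.

```bash
python3 -m pendant '[[[0,0,0.03,0.008,0.002,0.001,0],[0,0,0.059,0,0,0.00106,0],[0,0,0.059,0,0,0.00106,0],[0,0,0.059,0,0,0.00106,0],[0,0,0.059,0,0,0.00106,0],[0,0,0.059,0,0,0.00106,0],[0,0,0.059,0,0,0.00106,0],[0,0,0.059,0,0,0.00106,0],[0,0,0.059,0,0,0.00106,0],[0,0,0.059,0,0,0.00106,0]]]'; python3 -c "
from h import *
st()"
```

```text
time: 5.9
tool_pos: [0.5462, 0.2485, 0.1116]
tool_rot: [0.0, 0.909, -0.417, 0.0]
contact_force: [1.2, 1.0, 3.2]
gripper_width: 0.624
t 5.9 pos [0.5462 0.2485 0.1116] yaw -49.3 tilt 0.06 j [ 3.030e-01  9.600e-02  1.774e+00 -1.000e-03  1.271e+00  1.164e+00] F [1.2 1.  3.2] M [ 0.   -0.29 -0.15] w 0.624
```

```bash
python3 -m pendant '[[[0,0,0.059,0,0,0.00106,0],[0,0,0.059,0,0,0.00106,0],[0,0,0.059,0,0,0.00106,0],[0,0,0.059,0,0,0.00106,0],[0,0,0.059,0,0,0.00106,0],[0,0,0.059,0,0,0.00106,0],[0,0,0.059,0,0,0.00106,0],[0,0,0.059,0,0,0.00106,0],[0,0,0.059,0,0,0.00106,0],[0,0,0.059,0,0,0.00106,0],[0,0,0.059,0,0,0.00106,0],[0,0,0.059,0,0,0.00106,0],[0,0,0.059,0,0,0.00106,0],[0,0,0.059,0,0,0.00106,0],[0,0,0.059,0,0,0.00106,0],[0,0,0.059,0,0,0.00106,0],[0,0,0.059,0,0,0.00106,0],[0,0,0.059,0,0,0.00106,0],[0,0,0.059,0,0,0.00106,0],[0,0,0.059,0,0,0.00106,0]]]'; python3 -c "
from h import *
st()"
```

```text
time: 8.4
tool_pos: [0.5465, 0.2488, 0.1172]
tool_rot: [0.001, 0.147, 0.989, 0.0]
contact_force: [2.9, 0.6, 2.2]
gripper_width: 0.621
t 8.4 pos [0.5465 0.2488 0.1172] yaw 163.1 tilt 0.08 j [ 0.303  0.09   1.77  -0.     1.28  -2.543] F [2.9 0.6 2.2] M [ 0.11 -0.57 -0.06] w 0.621
```

```bash
python3 -m pendant '[[[0,0,0.059,0,0,0.00106,0],[0,0,0.059,0,0,0.00106,0],[0,0,0,0,0,0,1],[0,0,0,0,0,0,1],[0,0,0,0,0,0,1],[0,0,0,0,0,0,1],[0,0,-0.0591,0,0,0,1],[0,0,-0.0591,0,0,0,1],[0,0,-0.0591,0,0,0,1],[0,0,-0.0591,0,0,0,1],[0,0,-0.0591,0,0,0,1],[0,0,-0.0591,0,0,0,1],[0,0,-0.0591,0,0,0,1],[0,0,-0.0591,0,0,0,1],[0,0,-0.0591,0,0,0,1],[0,0,-0.0591,0,0,0,1],[0,0,-0.0591,0,0,0,1],[0,0,-0.0591,0,0,0,1],[0,0,-0.0591,0,0,0,1],[0,0,-0.0591,0,0,0,1]]]'; python3 -m pendant '[[[0,0,-0.0591,0,0,0,1],[0,0,-0.0591,0,0,0,1],[0,0,-0.0591,0,0,0,1],[0,0,-0.0591,0,0,0,1],[0,0,-0.0591,0,0,0,1],[0,0,-0.0591,0,0,0,1],[0,0,-0.0591,0,0,0,1],[0,0,-0.0591,0,0,0,1],[0,0,-0.0591,0,0,0,1],[0,0,-0.0591,0,0,0,1],[0,0,-0.0591,0,0,0,1],[0,0,-0.0591,0,0,0,1],[0,0,-0.0591,0,0,0,1],[0,0,-0.0591,0,0,0,1],[0,0,-0.0591,0,0,0,1],[0,0,-0.0591,0,0,0,1],[0,0,-0.0591,0,0,0,1],[0,0,0,0,0,0,1]]]';python3 -c "
from h import *
st()"
```

```text
time: 10.9
tool_pos: [0.5458, 0.2488, 0.1166]
tool_rot: [0.0, 0.955, 0.298, -0.0]
contact_force: [-0.4, -0.4, 0.4]
gripper_width: 0.999
time: 13.15
tool_pos: [0.5459, 0.2488, 0.1167]
tool_rot: [-0.0, -0.295, 0.955, -0.0]
contact_force: [1.0, -0.0, 0.7]
gripper_width: 1.003
t 13.15 pos [0.5459 0.2488 0.1167] yaw -145.7 tilt 0.01 j [ 0.304  0.09   1.771 -0.     1.28   2.846] F [ 1.  -0.   0.7] M [-0.01  0.   -0.01] w 1.003
```

```bash
python3 -m pendant '[[[0,0,0,0,0,0,0],[0,0,0,0,0,0,0],[0,0,0,0,0,0,0],[0,0,0,0,0,0,0],[0,0,0,0,0,0,0],[0,0,0,0,0,0,0],[0,0,0.059,0,0,0.00106,0],[0,0,0.059,0,0,0.00106,0],[0,0,0.059,0,0,0.00106,0],[0,0,0.059,0,0,0.00106,0],[0,0,0.059,0,0,0.00106,0],[0,0,0.059,0,0,0.00106,0],[0,0,0.059,0,0,0.00106,0],[0,0,0.059,0,0,0.00106,0],[0,0,0.059,0,0,0.00106,0],[0,0,0.059,0,0,0.00106,0]]]'; python3 -m pendant '[[[0,0,0.059,0,0,0.00106,0],[0,0,0.059,0,0,0.00106,0],[0,0,0.059,0,0,0.00106,0],[0,0,0.059,0,0,0.00106,0],[0,0,0.059,0,0,0.00106,0],[0,0,0.059,0,0,0.00106,0],[0,0,0.059,0,0,0.00106,0],[0,0,0.059,0,0,0.00106,0],[0,0,0.059,0,0,0.00106,0],[0,0,0.059,0,0,0.00106,0],[0,0,0.059,0,0,0.00106,0],[0,0,0.059,0,0,0.00106,0],[0,0,0.059,0,0,0.00106,0],[0,0,0.059,0,0,0.00106,0],[0,0,0.059,0,0,0.00106,0],[0,0,0.059,0,0,0.00106,0],[0,0,0.059,0,0,0.00106,0],[0,0,0.059,0,0,0.00106,0]]]';python3 -c "
from h import *
st()"
```

```text
time: 15.15
tool_pos: [0.5465, 0.2486, 0.1198]
tool_rot: [-0.0, 0.942, -0.336, 0.001]
contact_force: [1.1, -0.7, 1.4]
gripper_width: 0.625
time: 17.4
tool_pos: [0.5463, 0.249, 0.1245]
tool_rot: [0.0, 0.242, 0.97, 0.0]
contact_force: [0.6, -0.9, 1.8]
gripper_width: 0.622
t 17.4 pos [0.5463 0.249  0.1245] yaw 151.9 tilt 0.06 j [ 0.304  0.082  1.766  0.     1.293 -2.348] F [ 0.6 -0.9  1.8] M [-0.05 -0.41 -0.11] w 0.622
```

```bash
python3 -m pendant '[[[0,0,0.059,0,0,0.00106,0],[0,0,0.059,0,0,0.00106,0],[0,0,0.059,0,0,0.00106,0],[0,0,0,0,0,0.008,0],[0,0,0,0,0,0.008,0],[0,0,0,0,0,0.008,0]]]';python3 -c "
from h import *
st()"
```

```text
time: 18.15
tool_pos: [0.5457, 0.249, 0.1306]
tool_rot: [-0.0, -0.029, 1.0, 0.0]
contact_force: [2.1, 2.5, -2.6]
gripper_width: 0.62
t 18.15 pos [0.5457 0.249  0.1306] yaw -176.6 tilt 0.04 j [ 0.304  0.076  1.762  0.     1.305 -2.897] F [ 2.1  2.5 -2.6] M [ 0.47 -0.43 -0.06] w 0.62
```

It is free, with only about 2.6 N on lifting. Raise it straight up 80 mm and look.

```bash
python3 -m pendant '[[[0,0,0,0,0,0.04,0],[0,0,0,0,0,0.07,0],[0,0,0,0,0,0.07,0],[0,0,0,0,0,0.07,0],[0,0,0,0,0,0.07,0],[0,0,0,0,0,0,0]]]';python3 - <<'E'
from h import *
st()
s=grab("scene"); t=grab("top")
a=cv2.resize(s["frame"][40:260,180:410],None,fx=2,fy=2,interpolation=cv2.INTER_CUBIC)
b=cv2.resize(t["frame"][160:300,230:440],None,fx=1.6,fy=1.6); b=cv2.copyMakeBorder(b,0,440-b.shape[0],0,0,cv2.BORDER_CONSTANT)
cv2.imwrite("pics/c4.png",np.hstack([a,b]))
E
```

```text
time: 18.9
tool_pos: [0.5471, 0.2492, 0.2138]
tool_rot: [0.002, -0.03, 1.0, 0.001]
contact_force: [0.7, -0.4, -1.5]
gripper_width: 0.62
t 18.9 pos [0.5471 0.2492 0.2138] yaw -176.6 tilt 0.24 j [ 0.304  0.005  1.691 -0.     1.441 -2.898] F [ 0.7 -0.4 -1.5] M [0.01 0.03 0.06] w 0.62
```

View pics/c4.png

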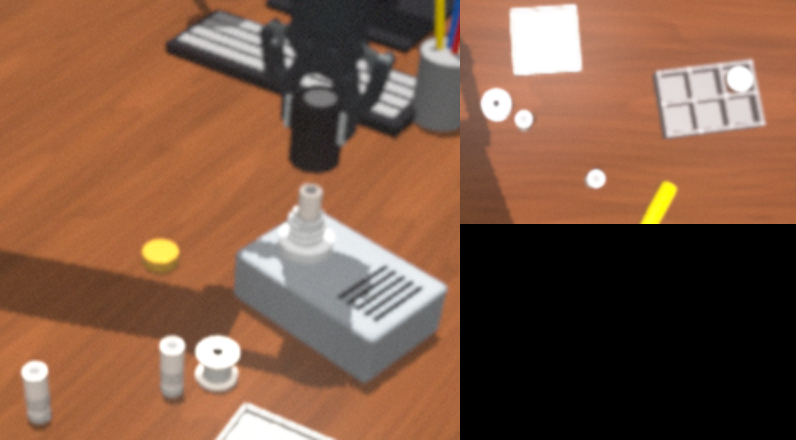

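The scene shows the cap held upright at (315,125), cart0 standing in the neck at (310,200), and one cartridge knocked next to the spool: top px about (269,234). The tray is clear. Carry the cap over the tray and descend most of the way.

```bash
python3 -m pendant '[[[0,0,-0.05,0.022,-0.05,0,0],[0,0,-0.05,0.044,-0.0984,0,0],[0,0,-0.05,0.044,-0.0984,0,0],[0,0,-0.05,0.044,-0.0984,0,0],[0,0,-0.05,0.044,-0.0984,0,0],[0,0,-0.05,0.044,-0.0984,0,0],[0,0,-0.05,0.044,-0.0984,0,0],[0,0,-0.05,0.044,-0.0984,0,0],[0,0,-0.05,0.044,-0.0984,0,0],[0,0,-0.05,0.044,-0.0984,0,0],[0,0,0,0.022,-0.048,0,0],[0,0,0,0,0,-0.1,0],[0,0,0,0,0,-0.1,0],[0,0,0,0,0,-0.1,0],[0,0,0,0,0,-0.1,0],[0,0,0,0,0,-0.1,0],[0,0,0,0,0,-0.08,0],[0,0,0,0,0,-0.03,0],[0,0,0,0,0,0,0]]]';python3 - <<'E'
from h import *
st()
s=grab("scene")
cv2.imwrite("pics/c5.png",cv2.resize(s["frame"][140:320,220:420],None,fx=2.5,fy=2.5,interpolation=cv2.INTER_CUBIC))
E
```

```text
time: 21.38
tool_pos: [0.6558, 0.0031, 0.0581]
tool_rot: [-0.0, 0.685, 0.728, -0.0]
contact_force: [-0.1, -1.0, -0.3]
gripper_width: 0.621
t 21.38 pos [0.6558 0.0031 0.0581] yaw 93.5 tilt 0.05 j [-0.109  0.28   1.661  0.     1.201 -1.74 ] F [-0.1 -1.  -0.3] M [0.04 0.01 0.04] w 0.621
```

View pics/c5.png

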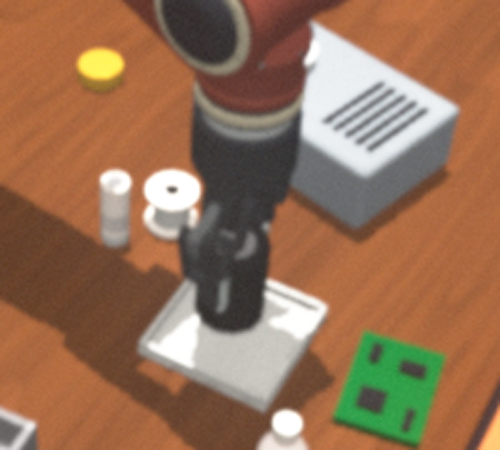

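The cap, at (230,315), hangs over the tray's middle. Lower it to contact.

```bash
python3 -m pendant '[[[0,0,0,0,0,-0.03,0],[0,0,0,0,0,-0.03,0],[0,0,0,0,0,-0.03,0],[0,0,0,0,0,-0.006,0],[0,0,0,0,0,0,0]]]'; python3 -c "
from h import *
st()"
```

```text
time: 22.05
tool_pos: [0.6559, 0.003, 0.0342]
tool_rot: [-0.0, 0.686, 0.728, -0.0]
contact_force: [-0.6, -0.2, -1.3]
gripper_width: 0.618
t 22.05 pos [0.6559 0.003  0.0342] yaw 93.4 tilt 0.02 j [-0.109  0.31   1.669 -0.     1.162 -1.74 ] F [-0.6 -0.2 -1.3] M [0.04 0.01 0.02] w 0.618
```

```bash
python3 -m pendant '[[[0,0,0,0,0,-0.004,0],[0,0,0,0,0,-0.004,0],[0,0,0,0,0,-0.004,0],[0,0,0,0,0,0,0]]]'; python3 -c "
from h import *
st()"
```

```text
time: 22.55
tool_pos: [0.6562, 0.0029, 0.032]
tool_rot: [0.0, 0.686, 0.728, 0.0]
contact_force: [-0.2, -0.4, 1.1]
gripper_width: 0.616
t 22.55 pos [0.6562 0.0029 0.032 ] yaw 93.4 tilt 0.02 j [-0.109  0.314  1.67  -0.     1.158 -1.74 ] F [-0.2 -0.4  1.1] M [0.04 0.19 0.05] w 0.616
```

It has touched down. Release, rise, and check.

```bash
python3 -m pendant '[[[0,0,0,0,0,-0.002,0],[0,0,0,0,0,0,1],[0,0,0,0,0,0,1],[0,0,0,0,0,0,1],[0,0,0,0,0,0,1],[0,0,0,0,0,0,1],[0,0,0,0,0,0.04,1],[0,0,0,0,0,0.1,1],[0,0,0,0,0,0.1,1],[0,0,0,0,0,0.12,1],[0,0,0,0,0,0.12,1],[0,0,0,0,0,0.12,1],[0,0,0,0,0,0.12,1],[0,0,0,0,0,0,1]]]'; python3 -c "
from h import *
st()
s=grab('scene'); t=grab('top')
a=cv2.resize(s['frame'][110:320,180:420],None,fx=2,fy=2,interpolation=cv2.INTER_CUBIC)
b=cv2.resize(t['frame'][160:300,150:330],None,fx=1.7,fy=1.7); b=cv2.copyMakeBorder(b,0,420-b.shape[0],0,0,cv2.BORDER_CONSTANT)
cv2.imwrite('pics/c6.png',np.hstack([a,b]))
"
```

```text
time: 24.3
tool_pos: [0.658, 0.0028, 0.2156]
tool_rot: [0.003, 0.685, 0.728, 0.002]
contact_force: [-0.1, -0.2, 1.0]
gripper_width: 0.999
t 24.3 pos [0.658  0.0028 0.2156] yaw 93.5 tilt 0.43 j [-0.109  0.134  1.553  0.     1.447 -1.74 ] F [-0.1 -0.2  1. ] M [ 0.01  0.02 -0.02] w 0.999
```

View pics/c6.png

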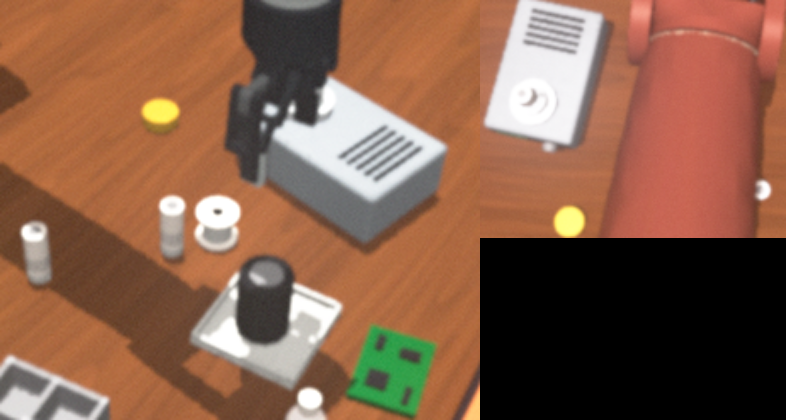

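The cap stands upright, open side down, in the tray at (265,300). Cart0 is still in the neck, top px about (176.5,215). Now fetch cart0.

```bash
python3 -m pendant '[[[0,0,-0.047,-0.0225,0.0492,0,1],[0,0,-0.047,-0.045,0.0983,0,1],[0,0,-0.047,-0.045,0.0983,0,1],[0,0,-0.047,-0.045,0.0983,0,1],[0,0,-0.047,-0.045,0.0983,0,1],[0,0,-0.047,-0.045,0.0983,0,1],[0,0,-0.047,-0.045,0.0983,0,1],[0,0,-0.047,-0.045,0.0983,0,1],[0,0,-0.047,-0.045,0.0983,0,1],[0,0,-0.047,-0.045,0.0983,0,1],[0,0,0,-0.0225,0.0491,0,1],[0,0,0,0,0,0,1]]]'; python3 - <<'E'
from h import *
st()
t=grab("top"); s=grab("scene"); print(onz(t,(176.5,215.3),.146).round(4))
a=cv2.resize(s['frame'][80:190,290:380],None,fx=4,fy=4,interpolation=cv2.INTER_CUBIC)
b=cv2.resize(t['frame'][175:265,140:220],None,fx=4.888,fy=4.888,interpolation=cv2.INTER_CUBIC)[:440]
b=cv2.copyMakeBorder(b,0,440-b.shape[0],0,0,cv2.BORDER_CONSTANT)
print(px(t,[.546,.249,.146]),px(s,[.546,.249,.146]))
cv2.imwrite('pics/c7.png',np.hstack([a,b]))
E
```

```text
time: 25.9
tool_pos: [0.5428, 0.2489, 0.2097]
tool_rot: [0.0, 0.997, 0.079, -0.001]
contact_force: [0.3, -1.5, -0.6]
gripper_width: 1.001
t 25.9 pos [0.5428 0.2489 0.2097] yaw 9.0 tilt 0.11 j [ 0.305  0.003  1.7   -0.     1.441  0.148] F [ 0.3 -1.5 -0.6] M [-0.04  0.01  0.04] w 1.001
[0.5429 0.2435 0.146 ]
[[174.1654484  213.85594767]] [[334.48686162 134.24628161]]
```

View pics/c7.png

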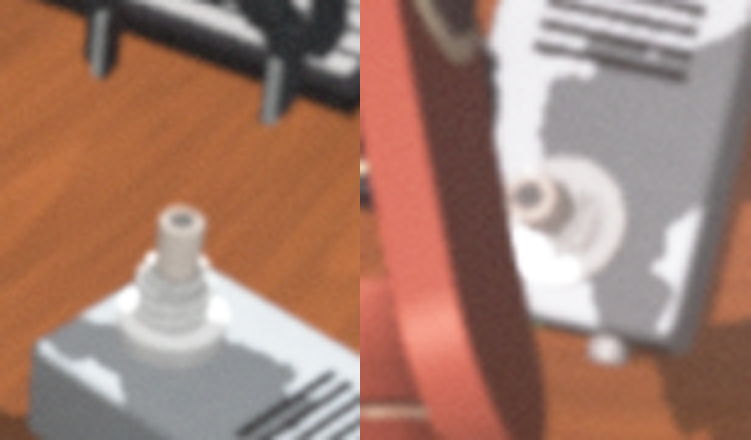

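The cartridge top is at top px (175.6,215.5) and scene px (335.5,134.3), so its axis is about (0.544, 0.247). Descend and grip.

```bash
python3 -m pendant '[[[0,0,0,0.005,-0.006,-0.09,1],[0,0,0,0,0,-0.09,1],[0,0,0,0,0,-0.09,1],[0,0,0,0,0,-0.085,1],[0,0,0,0,0,0,1],[0,0,0,0,0,0,0],[0,0,0,0,0,0,0],[0,0,0,0,0,0,0],[0,0,0,0,0,0,0],[0,0,0,0,0,0,0],[0,0,0,0,0,0,0],[0,0,0,0,0,0,0],[0,0,0,0,0,0,0]]]'; python3 -c "
from h import *
st()"
```

```text
time: 27.62
tool_pos: [0.5453, 0.2474, 0.1231]
tool_rot: [-0.0, 0.997, 0.077, 0.001]
contact_force: [-0.9, 0.0, 5.9]
gripper_width: 0.259
t 27.62 pos [0.5453 0.2474 0.1231] yaw 8.8 tilt 0.08 j [0.302 0.08  1.771 0.    1.29  0.147] F [-0.9  0.   5.9] M [-0.02  0.09 -0.02] w 0.259
```

```bash
python3 -m pendant '[[[0,0,0,0,0,0.03,0],[0,0,0,0,0,0.06,0],[0,0,0,0,0,0.1,0],[0,0,0,0,0,0.1,0],[0,0,0,0,0,0.1,0],[0,0,0,0,0,0,0]]]'; python3 - <<'E'
from h import *
st()
t=grab("top"); s=grab("scene")
A=t["frame"]
a=cv2.resize(s['frame'][70:190,280:380],None,fx=4,fy=4,interpolation=cv2.INTER_CUBIC)
b=cv2.resize(A[150:250,340:430],None,fx=4,fy=4,interpolation=cv2.INTER_CUBIC)
b=cv2.copyMakeBorder(b,0,480-b.shape[0],0,0,cv2.BORDER_CONSTANT)
cv2.imwrite('pics/c8.png',np.hstack([a,b]))
# crate grid prediction for candidate pose, in crop coordinates
c=np.array([.5635,-.260]); y=np.radians(8.8); R=np.array([[np.cos(y),-np.sin(y)],[np.sin(y),np.cos(y)]])
for n,l in dict(jar=(.025,-.05),Np=(-.025,.05),N0=(-.025,0),Nm=(-.025,-.05),F0=(.025,0)).items():
    w=c+R@np.array(l); print(n,w.round(4),px(t,[*w,.04 if n=='jar' else .034]).round(1), (px(t,[*w,.04 if n=='jar' else .034])-[340,150])*4+[400,0])
hsv=cv2.cvtColor(A,cv2.COLOR_BGR2HSV); m=((hsv[...,1]<70)&(hsv[...,2]>90)).astype(np.uint8); m[:,330:]=0; m[:200]=0
for k in cv2.findContours(m,0,cv2.CHAIN_APPROX_NONE)[0]:
    if cv2.contourArea(k)>40 and cv2.boundingRect(k)[0]>220: (u,v),r=cv2.minEnclosingCircle(k); print("blob",round(u,1),round(v,1),round(r,1),onz(t,(u,v),.064).round(4))
E
```

```text
time: 28.38
tool_pos: [0.5459, 0.2476, 0.223]
tool_rot: [-0.001, 0.997, 0.077, 0.002]
contact_force: [0.2, 0.0, -0.4]
gripper_width: 0.256
t 28.38 pos [0.5459 0.2476 0.223 ] yaw 8.8 tilt 0.27 j [ 0.302 -0.005  1.686 -0.     1.456  0.147] F [ 0.2  0.  -0.4] M [ 0.01 -0.02 -0.03] w 0.256
jar [ 0.5959 -0.3056] [[404.5 208. ]] [[658.00581395 232.02776475]]
Np [ 0.5311 -0.2144] [[368.6 232.6]] [[514.40153535 330.5878736 ]]
N0 [ 0.5388 -0.2638] [[388.1 230.2]] [[592.33209854 320.67913107]]
Nm [ 0.5464 -0.3132] [[407.5 227.7]] [[670.02430787 310.80491531]]
F0 [ 0.5882 -0.2562] [[384.5 210.9]] [[577.90111904 243.51636162]]
blob 314.0 271.0 6.4 [ 0.4309 -0.0741  0.064 ]
blob 269.5 234.6 6.6 [0.5156 0.0349 0.064 ]
blob 252.4 225.0 10.6 [0.538  0.0774 0.064 ]
blob 284.0 202.5 21.1 [0.5965 0.0013 0.064 ]
```

View pics/c8.png

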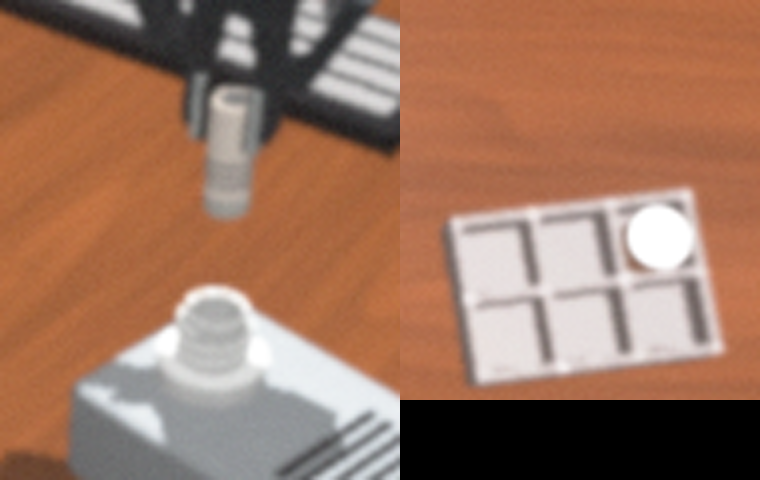

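Cart0 hangs upright and the neck is empty. The crate rim corners average about 0.7 px lower than predicted, so I use crate centre (0.5615, -0.260) with yaw 8.8°. The knocked cartridge is at (0.516, 0.035) and the other at (0.431, -0.074). Carry cart0 to the middle far cell.

```bash
python3 -m pendant '[[[0,0,0,0.006,-0.08,0,0],[0,0,0,0.013,-0.167,0,0],[0,0,0,0.013,-0.167,0,0],[0,0,0,0.013,-0.167,0,0],[0,0,0,0.013,-0.167,0,0],[0,0,0,0.013,-0.167,0,0],[0,0,0,0.013,-0.167,0,0],[0,0,0,0.013,-0.167,0,0],[0,0,0,0.013,-0.167,0,0],[0,0,0,0.013,-0.167,0,0],[0,0,0,0.013,-0.167,0,0],[0,0,0,0.013,-0.167,0,0],[0,0,0,0.011,-0.1,0,0],[0,0,0,0,0,-0.08,0],[0,0,0,0,0,-0.1,0],[0,0,0,0,0,-0.1,0],[0,0,0,0,0,-0.1,0],[0,0,0,0,0,-0.1,0],[0,0,0,0,0,0,0]]]'; python3 -c "
from h import *
st()"
```

```text
time: 30.85
tool_pos: [0.5821, -0.2543, 0.0953]
tool_rot: [-0.003, 0.997, 0.078, -0.003]
contact_force: [0.7, 0.9, -0.7]
gripper_width: 0.255
t 30.85 pos [ 0.5821 -0.2543  0.0953] yaw 8.9 tilt 0.47 j [-0.529  0.197  1.691  0.     1.261 -0.685] F [ 0.7  0.9 -0.7] M [0.05 0.   0.01] w 0.255
```

```bash
python3 -m pendant '[[[0,0,0,0.012,-0.008,0,0],[0,0,0,0,0,-0.06,0],[0,0,0,0,0,-0.06,0],[0,0,0,0,0,-0.05,0],[0,0,0,0,0,-0.02,0],[0,0,0,0,0,0,0]]]'; python3 -c "
from h import *
st()"
```

```text
time: 31.6
tool_pos: [0.5874, -0.2589, 0.0515]
tool_rot: [-0.0, 0.997, 0.077, -0.0]
contact_force: [-0.6, -0.2, -0.8]
gripper_width: 0.256
t 31.6 pos [ 0.5874 -0.2589  0.0515] yaw 8.8 tilt 0.07 j [-0.531  0.26   1.699 -0.     1.184 -0.685] F [-0.6 -0.2 -0.8] M [-0.06 -0.02  0.02] w 0.256
```

```bash
python3 -m pendant '[[[0,0,0,0,0.005,-0.01,0],[0,0,0,0,0,-0.008,0],[0,0,0,0,0,-0.004,0],[0,0,0,0,0,-0.004,0],[0,0,0,0,0,0,0]]]'; python3 -c "
from h import *
st()"
```

```text
time: 32.22
tool_pos: [0.5877, -0.2578, 0.0457]
tool_rot: [-0.0, 0.997, 0.077, -0.0]
contact_force: [-0.4, 0.2, 0.1]
gripper_width: 0.256
t 32.23 pos [ 0.5877 -0.2578  0.0457] yaw 8.8 tilt 0.01 j [-0.529  0.266  1.702 -0.     1.174 -0.684] F [-0.4  0.2  0.1] M [-0.    0.03 -0.04] w 0.256
```

```bash
python3 -m pendant '[[[0,0,0,0,0,-0.006,0],[0,0,0,0,0,0,0.6],[0,0,0,0,0,0,0.6],[0,0,0,0,0,0,0.6],[0,0,0,0,0,0,0.6],[0,0,0,0,0,0.05,0.6],[0,0,0,0,0,0.1,0.6],[0,0,0,0,0,0.1,0.6],[0,0,0,0,0,0.1,0.6],[0,0,0,0,0,0.1,0.6],[0,0,-0.05,-0.04,0.15,0.05,0.6],[0,0,-0.05,-0.04,0.17,0,0.8],[0,0,-0.05,-0.04,0.17,0,0.8],[0,0,-0.055,-0.04,0.17,0,0.8],[0,0,0,-0.04,0.17,0,0.8],[0,0,0,-0.04,0.17,0,0.8],[0,0,0,-0.04,0.17,0,0.8],[0,0,0,0,0,0,0.8]]]'; python3 - <<'E'
from h import *
st()
t=grab("top"); s=grab("scene")
a=cv2.resize(s['frame'][180:400,120:340],None,fx=2,fy=2,interpolation=cv2.INTER_CUBIC)
b=cv2.resize(t['frame'][180:300,220:430],None,fx=1.7,fy=1.7,interpolation=cv2.INTER_CUBIC)
b=cv2.copyMakeBorder(b,0,440-b.shape[0],0,0,cv2.BORDER_CONSTANT)
cv2.imwrite('pics/c9.png',np.hstack([a,b]))
hsv=cv2.cvtColor(t["frame"],cv2.COLOR_BGR2HSV); m=((hsv[...,1]<70)&(hsv[...,2]>90)).astype(np.uint8); m[:,330:]=0; m[:200]=0
for k in cv2.findContours(m,0,cv2.CHAIN_APPROX_NONE)[0]:
    if cv2.contourArea(k)>40 and cv2.boundingRect(k)[0]>220: (u,v),r=cv2.minEnclosingCircle(k); print("blob",round(u,1),round(v,1),round(r,1),onz(t,(u,v),.064).round(4))
E
```

```text
time: 34.48
tool_pos: [0.5174, 0.0368, 0.1703]
tool_rot: [-0.0, 0.971, -0.24, 0.001]
contact_force: [0.0, -0.6, -0.2]
gripper_width: 0.801
t 34.48 pos [0.5174 0.0368 0.1703] yaw -27.8 tilt 0.08 j [-0.073 -0.16   1.921  0.     1.379  0.413] F [ 0.  -0.6 -0.2] M [-0.02 -0.03  0.  ] w 0.801
blob 313.9 271.1 6.5 [ 0.4305 -0.0737  0.064 ]
blob 261.4 234.9 20.0 [0.5143 0.0547 0.064 ]
```

View pics/c9.png

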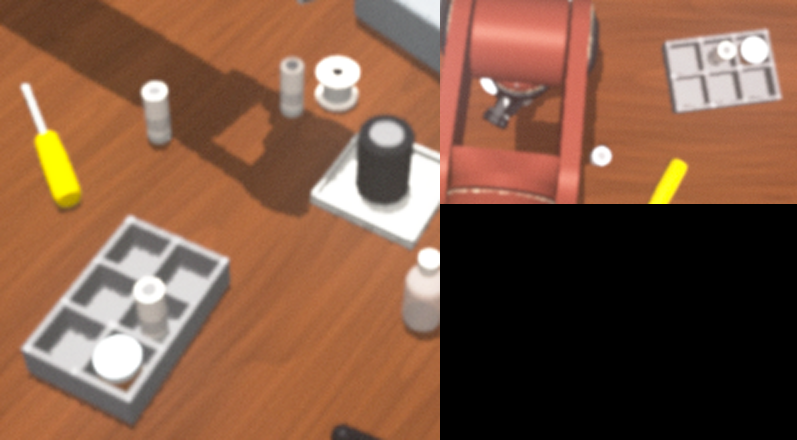

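Cart0 stands upright in the middle far cell (scene crop (150,305)). The knocked cartridge is still beside the spool at crop (292,88). Grip it with the jaws across the spool direction.

```bash
python3 -m pendant '[[[0,0,0,-0.006,-0.007,-0.1,0.8],[0,0,0,0,0,-0.1,0.8],[0,0,0,0,0,-0.1,0.8],[0,0,0,0,0,-0.1,0.8],[0,0,0,0,0,-0.1,0.8],[0,0,0,0,0,-0.017,0.8],[0,0,0,0,0,0,0.8],[0,0,0,0,0,0,0],[0,0,0,0,0,0,0],[0,0,0,0,0,0,0],[0,0,0,0,0,0,0],[0,0,0,0,0,0,0],[0,0,0,0,0,0,0],[0,0,0,0,0,0,0]]]'; python3 -c "
from h import *
st()"
```

```text
time: 36.33
tool_pos: [0.517, 0.0329, 0.041]
tool_rot: [-0.0, 0.97, -0.242, 0.001]
contact_force: [-0.5, 1.1, 6.6]
gripper_width: 0.259
t 36.33 pos [0.517  0.0329 0.041 ] yaw -28.0 tilt 0.09 j [-8.000e-02 -1.000e-03  2.007e+00  0.000e+00  1.134e+00  4.090e-01] F [-0.5  1.1  6.6] M [-0.01  0.17  0.01] w 0.259
```

```bash
python3 -m pendant '[[[0,0,0,0,0,0.04,0],[0,0,0,0,0,0.09,0],[0,0,0,0,0,0.09,0],[0,0,0,0,0,0.09,0],[0,0,0,0,0,0.09,0],[0,0,0.025,0.005,-0.09,0,0],[0,0,0.03,0.007,-0.14,0,0],[0,0,0.03,0.007,-0.14,0,0],[0,0,0.03,0.007,-0.14,0,0],[0,0,0.03,0.007,-0.14,0,0],[0,0,0.03,0.007,-0.14,0,0],[0,0,0.029,0.007,-0.14,0,0],[0,0,0,0.003,-0.06,0,0],[0,0,0,0,0,0,0],[0,0,0,0,0,-0.1,0],[0,0,0,0,0,-0.1,0],[0,0,0,0,0,0,0]]]'; python3 -c "
from h import *
st()"
```

```text
time: 38.45
tool_pos: [0.527, -0.2122, 0.0874]
tool_rot: [-0.002, 0.997, 0.076, -0.002]
contact_force: [0.1, 0.8, -0.4]
gripper_width: 0.257
t 38.45 pos [ 0.527  -0.2122  0.0874] yaw 8.7 tilt 0.34 j [-0.514  0.055  1.862  0.     1.231 -0.666] F [ 0.1  0.8 -0.4] M [-0.05 -0.01  0.03] w 0.257
```

```bash
python3 -m pendant '[[[0,0,0,0.01,-0.006,0,0],[0,0,0,0,0,-0.06,0],[0,0,0,0,0,-0.06,0],[0,0,0,0,0,-0.03,0],[0,0,0,0,0,-0.01,0],[0,0,0,0,0,0,0]]]'; python3 -c "
from h import *
st()"
```

```text
time: 39.2
tool_pos: [0.5312, -0.2161, 0.0498]
tool_rot: [-0.0, 0.997, 0.076, -0.0]
contact_force: [-0.3, 0.9, -0.3]
gripper_width: 0.26
t 39.2 pos [ 0.5312 -0.2161  0.0498] yaw 8.7 tilt 0.01 j [-0.516  0.114  1.87  -0.     1.158 -0.667] F [-0.3  0.9 -0.3] M [0.05 0.03 0.01] w 0.26
```

```bash
python3 -m pendant '[[[0,0,0,0,0,-0.01,0],[0,0,0,0,0,-0.006,0],[0,0,0,0,0,-0.004,0],[0,0,0,0,0,0,0]]]'; python3 -c "
from h import *
st()"
```

```text
time: 39.7
tool_pos: [0.5313, -0.2161, 0.0451]
tool_rot: [0.0, 0.997, 0.076, 0.0]
contact_force: [-0.4, -0.1, -0.3]
gripper_width: 0.257
t 39.7 pos [ 0.5313 -0.2161  0.0451] yaw 8.7 tilt 0.01 j [-0.516  0.12   1.872 -0.     1.149 -0.667] F [-0.4 -0.1 -0.3] M [0.   0.01 0.07] w 0.257
```

```bash
python3 -m pendant '[[[0,0,0,0,0,-0.006,0],[0,0,0,0,0,0,0],[0,0,0,0,0,0,0.6],[0,0,0,0,0,0,0.6],[0,0,0,0,0,0,0.6],[0,0,0,0,0,0,0.6],[0,0,0,0,0,0.05,0.6],[0,0,0,0,0,0.1,0.6],[0,0,0,0,0,0.1,0.6],[0,0,0,0,0,0.1,0.6],[0,0,-0.0555,-0.0447,0.0629,0.1,0.8],[0,0,-0.0555,-0.0447,0.0629,0,0.8],[0,0,-0.0555,-0.0447,0.0629,0,0.8],[0,0,-0.0555,-0.0447,0.0629,0,0.8],[0,0,-0.0555,-0.0447,0.0629,0,0.8],[0,0,-0.0555,-0.0447,0.0629,0,0.8],[0,0,-0.0555,-0.0447,0.0629,0,0.8],[0,0,-0.0555,-0.0447,0.0629,0,0.8],[0,0,-0.0555,-0.0447,0.0629,0,0.8],[0,0,0,0,0,0,0.8]]]'; python3 - <<'E'
from h import *
st()
t=grab("top"); s=grab("scene")
a=cv2.resize(s['frame'][180:400,120:340],None,fx=2,fy=2,interpolation=cv2.INTER_CUBIC)
b=cv2.resize(t['frame'][180:300,220:430],None,fx=1.7,fy=1.7,interpolation=cv2.INTER_CUBIC)
b=cv2.copyMakeBorder(b,0,440-b.shape[0],0,0,cv2.BORDER_CONSTANT)
cv2.imwrite('pics/c10.png',np.hstack([a,b])); print(px(s,[.4305,-.074,.064])+[1.9,0])
E
```

```text
time: 42.2
tool_pos: [0.4306, -0.074, 0.1568]
tool_rot: [-0.0, 0.76, -0.65, 0.001]
contact_force: [0.4, -0.8, -0.0]
gripper_width: 0.798
t 42.2 pos [ 0.4306 -0.074   0.1568] yaw -81.1 tilt 0.09 j [-0.341 -0.37   2.114 -0.     1.396  1.074] F [ 0.4 -0.8 -0. ] M [-0.01  0.03 -0.01] w 0.798
[[198.23314349 223.58189595]]
```

View pics/c10.png

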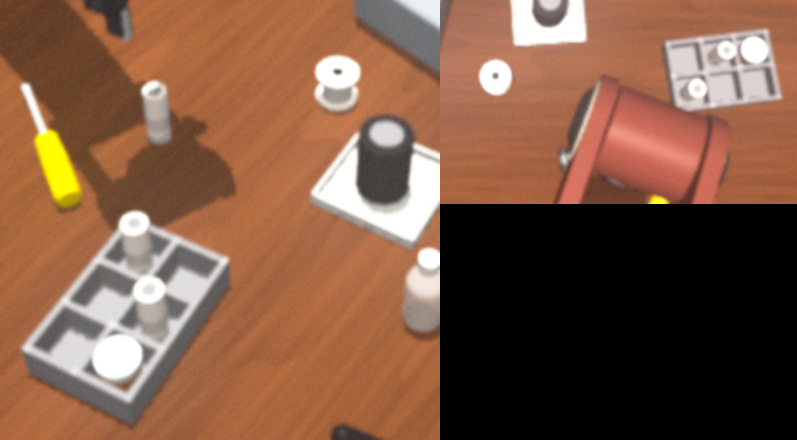

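Two cartridges now stand in the crate, at scene crop (137,240) and (150,305), with cap and spool unmoved. The last cartridge is where measured, scene px (197.5,224) against (198.2,223.6) predicted. Descend and grip.

```bash
python3 -m pendant '[[[0,0,0,0,0,-0.09,0.8],[0,0,0,0,0,-0.1,0.8],[0,0,0,0,0,-0.1,0.8],[0,0,0,0,0,-0.1,0.8],[0,0,0,0,0,-0.073,0.8],[0,0,0,0,0,0,0.8],[0,0,0,0,0,0,0],[0,0,0,0,0,0,0],[0,0,0,0,0,0,0],[0,0,0,0,0,0,0],[0,0,0,0,0,0,0],[0,0,0,0,0,0,0],[0,0,0,0,0,0,0]]]'; python3 -c "
from h import *
st()"
```

```text
time: 43.92
tool_pos: [0.4317, -0.075, 0.0415]
tool_rot: [-0.0, 0.759, -0.651, 0.001]
contact_force: [0.5, -0.6, 6.4]
gripper_width: 0.259
t 43.92 pos [ 0.4317 -0.075   0.0415] yaw -81.2 tilt 0.14 j [-0.342 -0.207  2.195 -0.     1.152  1.076] F [ 0.5 -0.6  6.4] M [-0.07  0.05  0.02] w 0.259
```

```bash
python3 -m pendant '[[[0,0,0,0,0,0.04,0],[0,0,0,0,0,0.09,0],[0,0,0,0,0,0.1,0],[0,0,0,0,0,0.1,0],[0,0,0,0,0,0.1,0],[0,0,0,0.028,-0.06,0,0],[0,0,0,0.057,-0.1195,0,0],[0,0,0,0.057,-0.1195,0,0],[0,0,0,0.057,-0.1195,0,0],[0,0,0,0.057,-0.1195,0,0],[0,0,0,0.057,-0.1195,0,0],[0,0,0,0.057,-0.1195,0,0],[0,0,0,0.057,-0.1195,0,0],[0,0,0,0.029,-0.0595,0,0],[0,0,0,0,0,0,0],[0,0,0,0,0,-0.1,0],[0,0,0,0,0,-0.1,0],[0,0,0,0,0,0,0]]]'; python3 -c "
from h import *
st()"
```

```text
time: 46.18
tool_pos: [0.5425, -0.3112, 0.0947]
tool_rot: [0.0, 0.759, -0.651, -0.003]
contact_force: [-1.1, -0.2, -0.8]
gripper_width: 0.258
t 46.17 pos [ 0.5425 -0.3112  0.0947] yaw -81.2 tilt 0.37 j [-0.64   0.176  1.717  0.     1.255  0.777] F [-1.1 -0.2 -0.8] M [-0.01 -0.03  0.03] w 0.258
```

```bash
python3 -m pendant '[[[0,0,0,0.005,-0.004,0,0],[0,0,0,0,0,-0.06,0],[0,0,0,0,0,-0.06,0],[0,0,0,0,0,-0.04,0],[0,0,0,0,0,-0.01,0],[0,0,0,0,0,0,0]]]'; python3 -c "
from h import *
st()"
```

```text
time: 46.92
tool_pos: [0.5459, -0.3145, 0.055]
tool_rot: [0.0, 0.759, -0.651, -0.0]
contact_force: [0.3, -0.6, -0.1]
gripper_width: 0.261
t 46.92 pos [ 0.5459 -0.3145  0.055 ] yaw -81.2 tilt 0.02 j [-0.641  0.23   1.728  0.     1.184  0.777] F [ 0.3 -0.6 -0.1] M [0.02 0.05 0.02] w 0.261
```

```bash
python3 -m pendant '[[[0,0,0,0,0,-0.02,0],[0,0,0,0,0,-0.01,0],[0,0,0,0,0,-0.006,0],[0,0,0,0,0,-0.004,0],[0,0,0,0,0,0,0]]]'; python3 -c "
from h import *
st()"
```

```text
time: 47.55
tool_pos: [0.546, -0.3146, 0.0456]
tool_rot: [-0.0, 0.759, -0.651, 0.0]
contact_force: [-0.9, 1.2, 1.1]
gripper_width: 0.25
t 47.55 pos [ 0.546  -0.3146  0.0456] yaw -81.2 tilt 0.01 j [-0.641  0.242  1.732  0.     1.168  0.777] F [-0.9  1.2  1.1] M [ 0.23  0.15 -0.01] w 0.25
```

```bash
python3 -m pendant '[[[0,0,0,0,0,-0.004,0],[0,0,0,0,0,0,0.6],[0,0,0,0,0,0,0.6],[0,0,0,0,0,0,0.6],[0,0,0,0,0,0,0.6],[0,0,0,0,0,0.05,0.6],[0,0,0,0,0,0.1,0.6],[0,0,0,0,0,0.1,0.6],[0,0,0,0,0,0.1,0.6],[0,0,0,0,0,0.15,0.6],[0,0,0,0,0,0.15,0.6],[0,0,0,-0.1,-0.08,0,0.6],[0,0,0,-0.1,-0.08,0,0.6],[0,0,0,-0.1,-0.08,0,0.6],[0,0,0,-0.1,-0.08,0,0.6],[0,0,0,-0.1,-0.08,0,0.6],[0,0,0,-0.1,-0.08,0,0.6],[0,0,0,-0.1,-0.08,0,0.6],[0,0,0,0,0,0,0.6]]]'; python3 - <<'E'
from h import *
st()
t=grab("top"); s=grab("scene")
a=cv2.resize(s['frame'][90:400,110:400],None,fx=1.5,fy=1.5,interpolation=cv2.INTER_CUBIC)
b=cv2.resize(t['frame'][120:310,150:430],None,fx=1.25,fy=1.25,interpolation=cv2.INTER_CUBIC)
b=cv2.copyMakeBorder(b,0,a.shape[0]-b.shape[0],0,0,cv2.BORDER_CONSTANT)
cv2.imwrite('pics/c11.png',np.hstack([a,b])); print(np.hstack([a,b]).shape)
E
```

```text
time: 49.92
tool_pos: [0.3697, -0.4558, 0.2078]
tool_rot: [0.0, 0.758, -0.652, 0.001]
contact_force: [0.4, 1.2, -0.2]
gripper_width: 0.598
t 49.92 pos [ 0.3697 -0.4558  0.2078] yaw -81.4 tilt 0.08 j [-1.016 -0.023  1.729 -0.     1.434  0.405] F [ 0.4  1.2 -0.2] M [-0.02  0.   -0.03] w 0.598
(465, 785, 3)
```

View pics/c11.png

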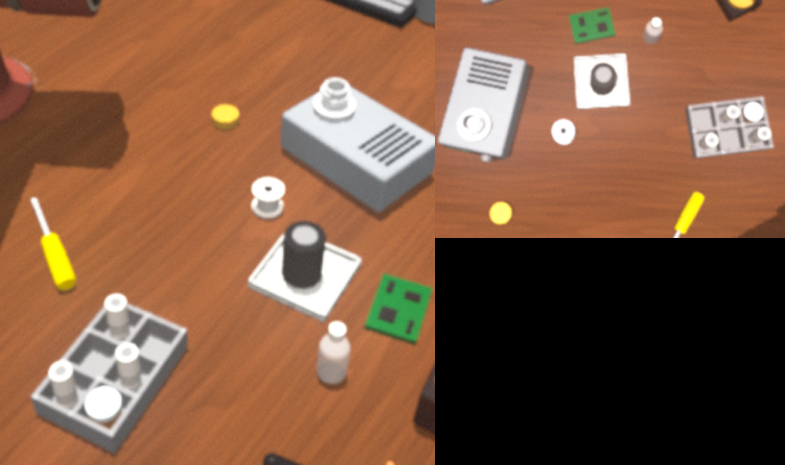

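All three cartridges stand upright in separate cells, at crop (117,315), (127,362) and (62,380). The jar is in place, the cap stands in the tray at (303,255), the neck is empty, and nothing else has moved. No other cartridge shows in either view. Handing in.

```bash
python3 -c "
from plant import manip
print(manip.job_done())"
```

```text
the job is handed in; nothing more can be done
None
```

The job is done and handed in, about 50 s into the 210 s allowed.

- **Cap:** I unscrewed it in two strokes of about 330° each, kept hold of it as it came free, lifted it straight up and stood it open side down in the tray.
- **Cartridges:** I lifted the cartridge out of the neck and stood it and the two bench cartridges upright in the crate, one to a cell. One bench cartridge had been knocked next to the spool during the run; I found its new position and picked it up without moving the spool.

**Last checks:** The final pictures from both cameras showed:
- the cap upright in the tray and the neck empty
- three upright cartridges in separate cells
- the jar still in its cell, the other things on the bench looking unmoved, and no other cartridge on the bench

The arm was clear, with the force reading near zero, and no force reading went above about 7 N.

**Disagreements:**
- The two cameras disagreed by about 4 mm. The gripper's known position matched the top view, so I used that one.
- The gripper read about 22 mm on the cartridges, which should be 24 mm, but they held firmly.

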